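# Hold the belt tensioner back past its ratchet

### The arm

A 7-joint arm with a two-finger parallel gripper is mounted at the origin on the work surface; the furniture and walls round the work are solid. World frame = base frame: x ahead of the robot, y to its left, z up, the work surface at z = 0. Lengths are in mm, angles in rad, forces in N, time in s.
With the tool pointing down it reaches from about 425 to 1025 mm from the base axis. Payload 9.4 kg.
Tool frame: the origin (TCP) lies midway between the tips of the shut fingers; the grasp point (between the pads) lies 19 mm behind it; z points along the fingers, y is the line along which they close (so a half turn about z gives the same grasp; the last joint's range is limited). The gripper opens to 85 mm and grips with 20 to 120 N. Pads are 22 mm wide; open, the fingers measure 114 mm over their backs; the gripper's body (76 mm by 85 mm) begins 54 mm behind the grasp point. The pads swing forward as they close: fully open they stand 13 mm farther back than shut.
Start: joints at [1.163, 0.599, -0.003, 1.599, 0.002, 0.943, -0.08], TCP at [235.47, -685.695, 231.275] pointing down, gripper open.
Joint ranges: [-2.57, 2.57], [-0.35, 1.97], [-1.29, 1.29], [0.11, 2.56], [-1.05, 4.19], [0.11, 1.86], [-2.63, 2.63]. Speed limits (rad/s): [2.22, 2.22, 3.01, 3.01, 3.14, 3.14, 3.14].

### API

Orientations are given as a 3x3 rotation matrix whose columns are the frame's x, y, z axes.
In Python, from workcell import observe, camera, calibration, close_job gives the robot as it stands.
- The arm moves only by the tool drive_tool, never from a script. Its argument "plan" is a list that holds one entry, the list of rows, each a list of 7 numbers: the shift along the tool's x, y, z in units of 30 mm (1.0 is 30 mm), then the turn, a rotation vector about the tool's x, y, z in units of 6 degrees (1.0 is 6 degrees), then the gripper command: -1 is fully open, 1 is shut, values between are in proportion. A call has 1 to 5 rows; each row shifts and turns the commanded pose from where the row before left it, along the tool's axes as they then stand; what a row does not reach is not made up. A row lasts 1/12 s, in which the tool goes at most 41.7 mm and 7.16 degrees, less where a joint would pass 70% of its speed; a pose out of reach is approached as far as the arm can. A call is refused whole if a number of a shift passes 1 or a number of a turn 1, either way. A call with a gripper value outside its range is refused whole. The fingers move at their own pace and stop on an object; "newtons" is the grip in N (left out, the last holds). Time passes only in rows, so rows that do not move let the fingers close. It gives the time, the measured TCP pose, the force, the opening and the grip force at its end, in the units of the state.
- observe(): the state, without advancing time (a new reading comes with each control period).
- camera(name): name is "side" or "top"; returns (picture, depth): 384x512x3 uint8, blue, green, red; 384x512 float32, mm along the optical axis (not along the pixel's ray), 0 where there is no reading.
- calibration(name): a dict with "mtx" (3x3 intrinsics, pixels), "world_to_cam" (4x4, takes a point from world to camera coordinates). Camera axes: x right, y up, looking along -z (the intrinsics and any distortion apply to the point x, -y, -z); pixel columns grow to the right and rows downward; lengths in mm; the calibration is good to about 2 mm. A picture is of the moment at which its call begins. calibration takes no time and is no camera call.
- close_job(): hands the job in; it is judged then, once.
The state is a dict: "clock": time; "qpos": joint angles; "joint_vel": joint speeds; "effort": joint torques, N m; "ee_pos": TCP position; "eef_rot": TCP orientation; "contact_force": force on the tool from outside, world axes, zero at the start; "ft_torque": the same for the moment, N m; "finger_gap": finger opening in mm; "finger_force": force on a finger pad.
Only numpy, scipy, OpenCV 4.12 (cv2) and the standard library are available. Lean on these libraries where they do the work, as an engineer would, in place of code of your own. Each camera call takes 0.05 s, during which the arm holds its last target. There are 200 camera calls.

### The job

The little belt grinder needs its tensioner held back so that a new belt can be slipped on. First lift the cake of beeswax out of the arm's way and set it down flat on the steel bench block, wholly on its top, and let go of it while the arm is still in its rest position. Then push the sprung tensioner arm by its idler roller, away from its rest position, until the ratchet pawl clicks in behind the tooth, and a little further, so that the tooth stands clear of the pawl but the arm does not press on the rubber end stop. Finish while holding it there with the fingers on the roller: do not let go. Leave the other things on the bench where they are.

Things in the scene. Friction and masses are not known exactly. Their poses are not given: they have to be found in the camera images.
- belt_unit: belt grinder's tensioner unit, fixed: grey plate, own x -100 to 100, y -120 to 100 mm, top 8 mm up. Origin at z = 0; own x away from the robot at yaw 0, own y left. On it: arm pivot at (-45, -50) mm, rubber end stop (16 mm round, top 40 mm up) at (36, -19), drive wheel (48 mm across, top 57 mm up) at (66, -85), pawl guide (28 x 20 mm, top 31 mm up) at (-45, -109).
- pivot_axis (a point): vertical axis of the tensioner arm, 20 mm above the bench; round hub of 72 mm diameter about it, top 36 mm up
- tensioner_arm (a joint): rad: 0 at rest (arm along the unit's own +y from the pivot); grows as it is pushed clockwise seen from above, first toward own +x. A spring returns it: 3 N at the roller at 0, 6.2 N at 0.8, up to 7 N at 0.35 as the tooth lifts the pawl. Click at 0.60; if let go then, it rests on the pawl at 0.59. End stop at 1.0. Held clear: 0.66 to 0.94. Bar 20 mm wide, 14 to 26 mm up.
- idler_roller: idler roller standing upright on the free end of the arm, 120 mm from the pivot: aluminium, 32 mm diameter (rims at foot and top 36 mm), from 27 to 62 mm above the bench, with a 12 mm stud on it that ends 66 mm up. Origin on its axis at its foot; it can spin about its axis.
- idler_center (a point): centre of the idler roller, on its axis, 44.5 mm above the bench
- pawl_slider (a joint): brass pawl slide (m): 0 when it is in, grows to about 0.008 as the tooth pushes it back, and snaps to 0 when the tooth has passed (the click). It is moved by the arm alone and needs no touch.
- wax_center (a point): centre of the loose cake of beeswax, a rounded block 31 mm (own x) by 46 mm (own y) by 18 mm high, 60 g; it lies flat on the plate in the path of the arm, its underside 8 mm above the bench
- block_top (a point): centre of the top of the steel bench block, fixed, 89 x 89 mm and 23 mm high, sides along its own x and y; it stands to the left of the unit or to its right and a little further off
- tin: open round tin, 103 mm diameter, 49 mm high, on the other side of the unit from the block; origin at the centre of its underside; leave it alone
- lump: lump of pumice, 32 x 48 x 23 mm, beyond the unit; origin at the centre of its underside; leave it alone
- driver: screwdriver, 143 mm long, 16 mm thick, beyond the unit to the left; origin under its middle; leave it alone
There are look-alikes about, which are no part of the job. Leave any blue or purple look-alike of the part that bears wax_center alone.

How it is judged (in metres and radians):
On the way, in this order (a step that is already met when the one before it is completed fails the run):
1. the beeswax rests flat on the bench block, let go, with the arm still at rest (horizontal distance between wax_center and block_top below 0.034 m and z of wax_center in the frame of block_top between 0.006 and 0.013 m and angle between wax_center's own z axis and vertical below 0.15 rad and contact force between the fingers and wax below 0.1 N and value of joint tensioner_arm below 0.1 rad), for 0.2 s.
2. the arm is pushed back past the pawl's click (value of joint tensioner_arm above 0.61 rad and value of joint pawl_slider below 0.002 m), for 0.1 s.
At the end, for the whole second after the job is handed in: Arm held between 0.66 and 0.94 rad (past the click, short of the end stop), pawl back in within 2 mm, fingers bearing on the idler roller with over 1.5 N, beeswax lying flat and let go on top of the bench block, within 34 mm of its centre (value of joint tensioner_arm between 0.66 and 0.94 rad and value of joint pawl_slider below 0.002 m and contact force between the fingers and idler_roller above 1.5 N and horizontal distance between wax_center and block_top below 0.034 m and z of wax_center in the frame of block_top between 0.006 and 0.013 m and angle between wax_center's own z axis and vertical below 0.15 rad and contact force between the fingers and wax below 0.1 N); the arm keeps its last pose, push and grip.
It fails at once if the tin, the pumice or the screwdriver is moved by more than 30 mm (distance of any of tin, lump, driver from where it was at the start of the episode above 0.03 m).
It also fails if it takes over 51 s, if anything falls off the work surface, if the arm or the gripper's body presses on something with over 40 N, if the wrist force passes 120 N, or if a joint passes its speed limit or range.

## Working session

There is one attempt and no reset: what is moved stays moved. The work goes in short steps, Python scripts to look and compute and a tool call to move; the robot and the scene stay as the last step left them, time stands still between calls to the robot, and variables do not carry over. Pictures are saved under pics/ and viewed, at most 10 in all, crops included, and the job is handed in when it is done.

Besides the shell and the picture viewer there is one more tool, called as name([rows], argument=value, ...), one row to a line, values as JSON. drive_tool: Moves the arm, as the interface text tells. Its arguments: {"type":"object","properties":{"plan":{"type":"array"},"newtons":{"type":"number"}},"required":["plan"]}

```bash
mkdir -p pics; cat > h.py <<'E'
import numpy as np, cv2
from workcell import observe, camera, calibration, close_job
def world(name, depth):
    c=calibration(name);K=np.array(c["mtx"]);T=np.linalg.inv(np.array(c["world_to_cam"]))
    v,u=np.mgrid[:384,:512]; 
    x=(u-K[0,2])/K[0,0]*depth; y=(v-K[1,2])/K[1,1]*depth
    P=np.stack([x,-y,-depth,np.ones_like(x)],-1)@T.T
    P=P[...,:3]; P[depth==0]=np.nan; return P
E
python3 - <<'E'
from h import *
for n in("top","side"):
    p,d=camera(n); cv2.imwrite(f"pics/{n}0.png",p); np.savez(f"{n}0.npz",p=p,d=d); c=calibration(n); print({k:np.round(v,3).tolist() for k,v in c.items()})
s=observe(); print(s)
E
```

```text
{'mtx': [[367.658, 0.0, 258.553], [0.0, 367.658, 190.176], [0.0, 0.0, 1.0]], 'world_to_cam': [[-0.024, -1.0, 0.004, -55.255], [0.997, -0.024, 0.079, -527.885], [-0.078, 0.006, 0.997, -865.242], [0.0, 0.0, 0.0, 1.0]]}
{'mtx': [[356.066, 0.0, 254.513], [0.0, 356.066, 187.628], [0.0, 0.0, 1.0]], 'world_to_cam': [[0.089, 0.996, 0.009, 2.879], [-0.507, 0.037, 0.861, 205.515], [0.857, -0.081, 0.508, -1402.567], [0.0, 0.0, 0.0, 1.0]]}
{'clock': 0.1, 'qpos': array([ 1.16328936,  0.60008476, -0.00251829,  1.60007342,  0.00181689,
        0.9428742 , -0.07979564]), 'joint_vel': array([-5.05269727e-04, -4.84109773e-04, -6.32338584e-04, -2.04131087e-03,
       -9.10951405e-04, -6.23154737e-05, -5.90984247e-04]), 'effort': array([ 5.84252659e-03, -7.77990174e+01,  1.57016315e+00, -2.58625335e+01,
        1.26401894e-02,  5.42453898e-03, -8.02750549e-06]), 'ee_pos': array([ 235.31419004, -685.29740157,  230.46662183]), 'eef_rot': array([[ 9.45763565e-01,  3.24855196e-01, -6.16660739e-04],
       [ 3.24855741e-01, -9.45762686e-01,  1.29937809e-03],
       [-1.61104992e-04, -1.42923024e-03, -9.99998966e-01]]), 'contact_force': array([ 0.90611545,  0.50787091, -0.51615118]), 'ft_torque': array([-0.00367779,  0.01244341,  0.02804434]), 'finger_force': 0.0, 'finger_gap': 85.29200153364835}
```

View pics/top0.png

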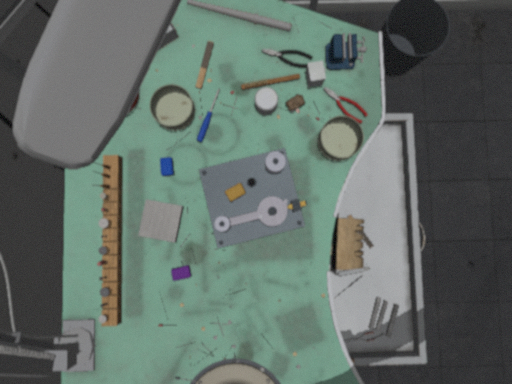

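View pics/side0.png

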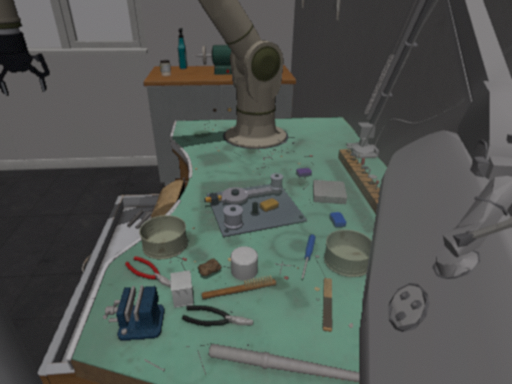

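Top view: unit centred near (252,198), roller (222,224), hub (272,211), stop (252,182), drive wheel (276,161), wax (235,192), block (160,221); tin to the right at (340,140), purple and blue decoys at (181,272) and (167,166). A lamp is at the upper left.

```bash
python3 - <<'E'
from h import *
z=np.load("top0.npz");p=z['p'];P=world("top",z['d'])
hsv=cv2.cvtColor(p,cv2.COLOR_BGR2HSV)
def blob(mask,seed):
    n,l=cv2.connectedComponents(mask.astype(np.uint8)); return l==l[seed[1],seed[0]]
def rep(name,m):
    q=P[m]; q=q[~np.isnan(q[:,0])]; r=cv2.minAreaRect(q[:,:2].astype(np.float32))
    print(name,m.sum(),"med",np.round(np.median(q,0),1),"rect",np.round(r[0],1),np.round(r[1],1),round(r[2],1))
for n,s in dict(wax=(235,192),block=(160,221),hub=(263,213),roller=(222,224),plate=(225,178),purple=(181,272),bench=(300,330)).items(): print(n,hsv[s[1],s[0]],np.round(P[s[1],s[0]],1))
H,S,V=[hsv[...,i].astype(int) for i in range(3)]
rep("wax",blob((H>10)&(H<30)&(S>110),(235,192)))
Z=P[...,2]
u,v=np.meshgrid(range(512),range(384))
box=lambda a,b,c,d:(u>a)&(u<b)&(v>c)&(v<d)
rep("block",blob((Z>17)&(Z<30)&(S<60)&box(130,190,190,250),(160,221)))
rep("roller",box(210,234,212,236)&(Z>48))
rep("hub",box(255,290,195,230)&(Z>31)&(Z<45))
rep("wheel",box(262,290,148,175)&(Z>48))
rep("stop",box(244,260,174,190)&(Z>32))
m=blob((S<60)&(Z>2)&(Z<60)&box(190,310,140,255),(225,178)); rep("plate",m)
print("lamp z",np.nanpercentile(P[40:150,30:130][...,2],[0,5,50]), np.nanmin(P[:150,30:170][Z[:150,30:170]>100],axis=0))
E
```

```text
wax [ 20 150 150] [523.  -11.3  25.4]
block [ 15   7 142] [458.1 169.2  22.2]
hub [140  15 158] [471.2 -77.2  22.9]
roller [107  30  77] [447.8  17.3  64.6]
plate [101  31 116] [559.5  13.7   6.1]
purple [138 146 124] [336.2 120.9  18.1]
bench [ 74  51 124] [ 189.3 -159.3   -1.4]
wax 190 med [523.2 -11.3  25. ] rect [523.6 -11.2] [27.  40.9] 27.0
block 1397 med [458.7 169.3  22. ] rect [459. 170.] [89.8 89. ] 78.0
roller 193 med [448.   17.9  61.5] rect [448.   18.8] [34.2 33.8] 43.4
hub 66 med [475.2 -98.3  34.9] rect [475.2 -98.4] [18.9 18.9] 88.5
wheel 314 med [ 590.7 -107.6   51.1] rect [ 590.6 -107.8] [45.1 45.5] 42.8
stop 37 med [547.  -50.4  38.8] rect [547.4 -50.4] [13.4 13.7] 43.8
plate 6882 med [508.5 -54.6   7.6] rect [509.7 -49.6] [205.3 223. ] 11.8
lamp z [ -6.54815537  99.09907162 225.35205868] [594.2300119  104.40353241 100.02215055]
```

drive_tool([
  [[0.8, -0.9, 0, 0, 0, 0, -1], [0.8, -0.9, 0, 0, 0, 0, -1], [0.8, -0.9, 0, 0, 0, 0, -1], [0.8, -0.9, 0, 0, 0, 0, -1], [0.8, -0.9, 0, 0, 0, 0, -1]],
], newtons=25)

```text
clock: 0.52
ee_pos: [305.3, -517.3, 230.9]
eef_rot: [[0.946, 0.325, -0.0], [0.325, -0.946, 0.001], [-0.0, -0.001, -1.0]]
contact_force: [1.6, -0.1, -0.2]
finger_gap: 85.3
finger_force: 0.0
```

drive_tool([
  [[0.8, -0.9, 0, 0, 0, 0, -1], [0.8, -0.9, 0, 0, 0, 0, -1], [0.8, -0.9, 0, 0, 0, 0, -1], [0.8, -0.9, 0, 0, 0, 0, -1], [0.8, -0.9, 0, 0, 0, 0, -1]],
])

```text
clock: 0.93
ee_pos: [375.0, -350.7, 231.2]
eef_rot: [[0.946, 0.325, -0.0], [0.325, -0.946, 0.0], [-0.0, -0.0, -1.0]]
contact_force: [1.3, -0.0, -0.2]
finger_gap: 85.4
finger_force: 0.0
```

drive_tool([
  [[0.8, -0.9, 0, 0, 0, 0, -1], [0.8, -0.9, 0, 0, 0, 0, -1], [0.8, -0.9, 0, 0, 0, 0, -1], [0.8, -0.9, 0, 0, 0, 0, -1], [0.8, -0.9, 0, 0, 0, 0, -1]],
])

```text
clock: 1.35
ee_pos: [444.6, -184.0, 231.2]
eef_rot: [[0.946, 0.325, -0.0], [0.325, -0.946, -0.0], [-0.0, -0.0, -1.0]]
contact_force: [1.0, -1.0, -0.6]
finger_gap: 85.6
finger_force: 0.0
```

drive_tool([
  [[0.8, -0.9, 0, 0, 0, 0, -1], [0.8, -0.9, 0, 0, 0, 0, -1], [0.8, -0.9, 0, 0, 0, 0, -1], [0.8, -0.9, 0, 0, 0, 0, -1], [0, 0, 0, 0, 0, 0, -1]],
])

```text
clock: 1.77
ee_pos: [502.8, -45.1, 231.3]
eef_rot: [[0.943, 0.333, 0.002], [0.333, -0.943, 0.003], [0.003, -0.002, -1.0]]
contact_force: [1.0, -0.7, 0.9]
finger_gap: 85.2
finger_force: 0.0
```

drive_tool([
  [[0, 0, 0.2, 0, 0, -1, 0], [0, 0, 0.2, 0, 0, -1, 0], [0, 0, 0.2, 0, 0, -1, 0], [0, 0, 0.2, 0, 0, -1, 0], [0, 0, 0.2, 0, 0, -1, 0]],
])

```text
clock: 2.18
ee_pos: [499.9, -52.5, 200.8]
eef_rot: [[0.653, 0.758, -0.0], [0.758, -0.653, 0.0], [-0.0, -0.0, -1.0]]
contact_force: [0.9, 0.2, -0.6]
finger_gap: 42.4
finger_force: 0.0
```

drive_tool([
  [[0, 0, 0.2, 0, 0, -1, 0.3], [0, 0, 0.2, 0, 0, -1, 0.3], [0, 0, 0.2, 0, 0, -1, 0.3], [0, 0, 0.2, 0, 0, -1, 0.3], [0, 0, 0.2, 0, 0, -1, 0.3]],
])

```text
clock: 2.6
ee_pos: [499.9, -52.6, 170.8]
eef_rot: [[0.187, 0.982, -0.0], [0.982, -0.187, 0.0], [-0.0, -0.0, -1.0]]
contact_force: [0.6, 0.2, 0.7]
finger_gap: 29.6
finger_force: 0.0
```

drive_tool([
  [[0, 0, 0.2, 0, 0, -1, 0.3], [0, 0, 0.2, 0, 0, -1, 0.3], [0, 0, 0.2, 0, 0, -1, 0.3], [0, 0, 0.2, 0, 0, -1, 0.3], [0, 0, 0.2, 0, 0, -1, 0.3]],
])

```text
clock: 3.02
ee_pos: [499.9, -52.7, 140.8]
eef_rot: [[-0.33, 0.944, -0.0], [0.944, 0.33, 0.0], [0.0, -0.0, -1.0]]
contact_force: [-0.5, -0.4, 0.4]
finger_gap: 30.0
finger_force: 0.0
```

drive_tool([
  [[0, 0, 0, 0, 0, -1, 0.3], [0, 0, 0, 0, 0, -0.4, 0.3], [0, 0, 0, 0, 0, 0, 0.3]],
])

```text
clock: 3.27
ee_pos: [499.8, -52.8, 140.9]
eef_rot: [[-0.461, 0.887, -0.001], [0.887, 0.461, 0.0], [0.001, -0.001, -1.0]]
contact_force: [-0.1, -0.5, -0.0]
finger_gap: 29.9
finger_force: 0.0
```

drive_tool([
  [[0.43, 0.67, 0, 0, 0, 0, -0.3], [0.43, 0.67, 0, 0, 0, 0, -0.3], [0, 0, 0.9, 0, 0, 0, -0.3], [0, 0, 0.9, 0, 0, 0, -0.3], [0, 0, 0.6, 0, 0, 0, -0.3]],
])

```text
clock: 3.68
ee_pos: [523.7, -10.9, 67.7]
eef_rot: [[-0.458, 0.889, -0.001], [0.889, 0.458, -0.0], [0.0, -0.001, -1.0]]
contact_force: [-1.2, 0.5, -0.8]
finger_gap: 55.5
finger_force: 0.0
```

```bash
python3 - <<'E'
from h import *
a,d=camera("top"); b,_=camera("side"); 
f=lambda i,x,y:cv2.resize(i[y:y+100,x:x+130],None,fx=3,fy=4.5*2/3,interpolation=2)
cv2.imwrite("pics/g1.png",np.hstack([f(a,180,140),f(b,200,150)])); print(observe()['ee_pos'])
E
```

```text
[522.44337042 -10.98325285  66.99915347]
```

View pics/g1.png

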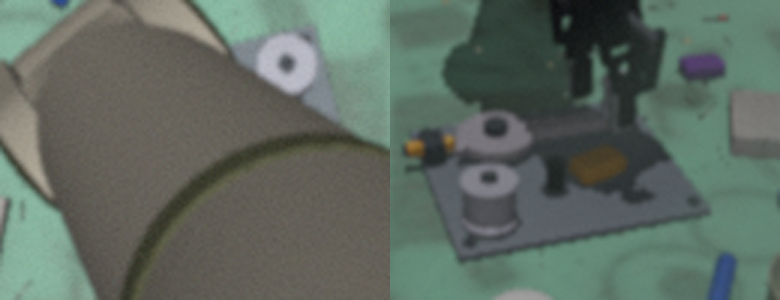

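The gripper (fingers near (600,90) in the crop) stands above the wax at (597,163). The arm hides the top view.

drive_tool([
  [[0, 0, 0.8, 0, 0, 0, -0.3], [0, 0, 0.7, 0, 0, 0, -0.3], [0, 0, 0.35, 0, 0, 0, -0.3], [0, 0, 0, 0, 0, 0, -0.3]],
])

```text
clock: 4.12
ee_pos: [523.6, -11.0, 13.0]
eef_rot: [[-0.459, 0.889, -0.002], [0.889, 0.459, -0.0], [0.0, -0.002, -1.0]]
contact_force: [-0.9, 0.4, -0.0]
finger_gap: 55.4
finger_force: 0.0
```

drive_tool([
  [[0, 0, 0, 0, 0, 0, 0.5], [0, 0, 0, 0, 0, 0, 0.5], [0, 0, 0, 0, 0, 0, 0.5], [0, 0, 0, 0, 0, 0, 0.5]],
], newtons=25)

```text
clock: 4.45
ee_pos: [524.6, -11.1, 15.1]
eef_rot: [[-0.459, 0.888, 0.002], [0.888, 0.459, 0.0], [-0.001, 0.002, -1.0]]
contact_force: [-1.8, 1.4, 8.1]
finger_gap: 29.1
finger_force: 25.5
```

drive_tool([
  [[0, 0, -0.5, 0, 0, 0, 0.5], [0, 0, -0.9, 0, 0, 0, 0.5], [0, 0, -0.9, 0, 0, 0, 0.5], [0, 0, -0.9, 0, 0, 0, 0.5], [0, 0, 0, 0, 0, 0, 0.5]],
])

```text
clock: 4.87
ee_pos: [526.0, -11.1, 114.5]
eef_rot: [[-0.459, 0.889, 0.007], [0.889, 0.459, 0.0], [-0.003, 0.006, -1.0]]
contact_force: [0.1, 0.0, -0.5]
finger_gap: 29.3
finger_force: 25.2
```

drive_tool([
  [[0.6, 0, 0, 0, 0, 0, 0.5], [0.8, 0.15, 0, 0, 0, 0, 0.5], [0.8, 0.15, 0, 0, 0, 0, 0.5], [0.8, 0.15, 0, 0, 0, 0, 0.5], [0.8, 0.15, 0, 0, 0, 0, 0.5]],
])

```text
clock: 5.28
ee_pos: [487.2, 99.1, 110.1]
eef_rot: [[-0.459, 0.889, 0.001], [0.889, 0.459, 0.0], [-0.0, 0.001, -1.0]]
contact_force: [0.4, 0.8, -1.4]
finger_gap: 28.8
finger_force: 25.2
```

drive_tool([
  [[0.8, 0.1, 0, 0, 0, 0, 0.5], [0.8, 0.1, 0, 0, 0, 0, 0.5], [0.7, 0, 0, 0, 0, 0, 0.5], [0.2, 0, 0, 0, 0, 0, 0.5], [0, 0, 0, 0, 0, 0, 0.5]],
])

```text
clock: 5.7
ee_pos: [457.8, 169.4, 110.1]
eef_rot: [[-0.462, 0.887, 0.0], [0.887, 0.462, 0.001], [0.0, 0.001, -1.0]]
contact_force: [-1.0, -0.0, -0.8]
finger_gap: 28.9
finger_force: 25.2
```

```bash
python3 - <<'E'
from h import *
b,_=camera("side"); 
cv2.imwrite("pics/g2.png",cv2.resize(b[110:230,180:380],None,fx=4,fy=4)); s=observe();print(s['ee_pos'],s['finger_gap'])
E
```

```text
[458.30910696 167.90902593 109.90678822] 28.826280890726835
```

View pics/g2.png

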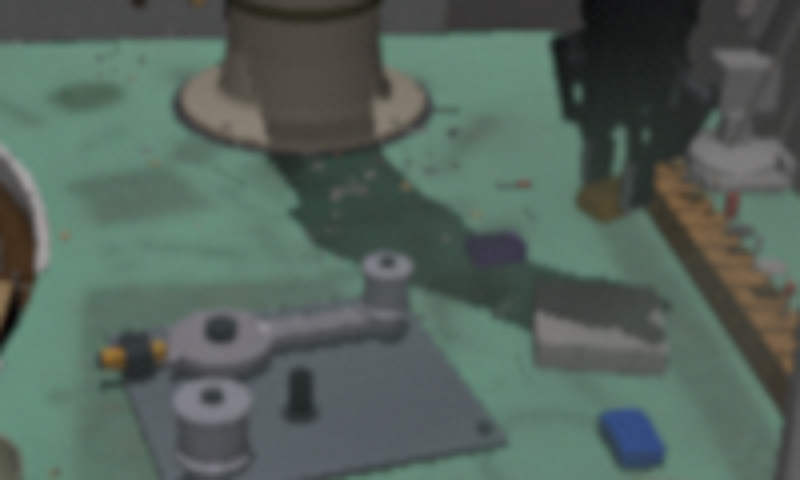

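The wax hangs in the fingers at (602,198) above the bench block at (600,325). The tensioner arm is still at rest.

drive_tool([
  [[0, 0, 0.8, 0, 0, 0, 0.5], [0, 0, 0.8, 0, 0, 0, 0.5], [0, 0, 0.6, 0, 0, 0, 0.5], [0, 0, 0.3, 0, 0, 0, 0.5], [0, 0, 0, 0, 0, 0, 0.5]],
])

```text
clock: 6.17
ee_pos: [458.2, 166.4, 33.2]
eef_rot: [[-0.458, 0.889, -0.002], [0.889, 0.458, -0.002], [-0.001, -0.003, -1.0]]
contact_force: [0.7, 1.2, -0.5]
finger_gap: 29.2
finger_force: 25.2
```

drive_tool([
  [[0, 0, 0.1, 0, 0, 0, 0.5], [0, 0, 0, 0, 0, 0, 0.5]],
])

```text
clock: 6.33
ee_pos: [458.9, 167.5, 32.1]
eef_rot: [[-0.459, 0.889, 0.001], [0.889, 0.459, 0.0], [-0.0, 0.001, -1.0]]
contact_force: [-0.0, 0.3, 0.3]
finger_gap: 29.2
finger_force: 25.2
```

drive_tool([
  [[0, 0, 0.07, 0, 0, 0, 0.5], [0, 0, 0, 0, 0, 0, 0.5]],
])

```text
clock: 6.5
ee_pos: [458.9, 167.8, 30.2]
eef_rot: [[-0.459, 0.888, 0.001], [0.888, 0.459, 0.0], [-0.0, 0.001, -1.0]]
contact_force: [0.1, 0.6, -1.6]
finger_gap: 28.7
finger_force: 25.2
```

drive_tool([
  [[0, 0, 0.03, 0, 0, 0, 0.5], [0, 0, 0, 0, 0, 0, 0.5]],
])

```text
clock: 6.67
ee_pos: [458.9, 167.8, 29.9]
eef_rot: [[-0.459, 0.888, 0.002], [0.888, 0.459, 0.0], [-0.001, 0.002, -1.0]]
contact_force: [-1.3, -0.8, 9.8]
finger_gap: 29.3
finger_force: 26.4
```

drive_tool([
  [[0, 0, 0, 0, 0, 0, -0.3], [0, 0, 0, 0, 0, 0, -0.3], [0, 0, 0, 0, 0, 0, -0.3], [0, 0, 0, 0, 0, 0, -0.3]],
])

```text
clock: 7.0
ee_pos: [458.5, 167.9, 28.9]
eef_rot: [[-0.459, 0.888, 0.0], [0.888, 0.459, 0.0], [0.0, 0.0, -1.0]]
contact_force: [-0.0, 0.1, -0.5]
finger_gap: 55.4
finger_force: 0.0
```

drive_tool([
  [[0, 0, -0.5, 0, 0, 0, -0.3], [0, 0, -0.9, 0, 0, 0, -0.3], [0, 0, -0.9, 0, 0, 0, -0.3], [0, 0, -0.9, 0, 0, 0, -0.3], [0, 0, -0.9, 0, 0, 0, -0.3]],
])

```text
clock: 7.42
ee_pos: [458.0, 167.7, 152.9]
eef_rot: [[-0.46, 0.888, -0.001], [0.888, 0.46, -0.0], [0.0, -0.001, -1.0]]
contact_force: [0.8, -1.2, 0.5]
finger_gap: 55.6
finger_force: 0.0
```

drive_tool([
  [[0, 0, 0, 0, 0, 1, -0.4], [0, 0, 0, 0, 0, 1, -0.4], [0, 0, 0, 0, 0, 1, -0.4], [0, 0, 0, 0, 0, 1, -0.4], [0, 0, 0, 0, 0, 1, -0.4]],
])

```text
clock: 7.83
ee_pos: [458.3, 167.7, 151.8]
eef_rot: [[0.052, 0.999, -0.0], [0.999, -0.052, -0.0], [-0.0, -0.0, -1.0]]
contact_force: [-0.7, 0.4, -0.2]
finger_gap: 59.8
finger_force: 0.0
```

drive_tool([
  [[0, 0, 0, 0, 0, 1, -0.4], [0, 0, 0, 0, 0, 0.3, -0.4], [0, 0, 0, 0, 0, 0, -0.4]],
])

```text
clock: 8.08
ee_pos: [458.3, 168.0, 151.8]
eef_rot: [[0.181, 0.984, -0.0], [0.984, -0.181, -0.0], [-0.0, -0.0, -1.0]]
contact_force: [0.2, 0.1, -0.1]
finger_gap: 59.5
finger_force: 0.0
```

```bash
python3 - <<'E'
from h import *
a,d=camera("top");b,e=camera("side"); 
f=lambda i,x,y:cv2.resize(i[y:y+130,x:x+130],None,fx=3,fy=3)
cv2.imwrite("pics/g3.png",np.hstack([f(a,120,150),f(b,250,130)])); s=observe();print(s['ee_pos'],s['finger_gap'])
for n,p,d in(("top",a,d),("side",b,e)):
    P=world(n,d);hsv=cv2.cvtColor(p,cv2.COLOR_BGR2HSV)
    m=(hsv[...,0]>10)&(hsv[...,0]<30)&(hsv[...,1]>110)&(abs(P[...,0]-458)<60)&(abs(P[...,1]-169)<60)
    print(n,m.sum(),np.median(P[m],0) if m.sum() else 0)
    for nm,c in(("roller",(448,18)),("pivot",(475,-98))):
        m=np.hypot(P[...,0]-c[0],P[...,1]-c[1])<40; m&=(P[...,2]>(50 if nm=="roller" else 30))&(P[...,2]<72)
        print(nm,m.sum(),np.round([P[m].min(0),P[m].max(0)],1) if m.sum() else 0)
E
```

```text
[458.34249899 167.93736555 151.72835716] 59.54516916391998
top 206 [458.64830382 166.52138775  39.67899628]
roller 193 [[431.8   1.6  57.3]
 [466.1  36.2  67.1]]
pivot 65 [[ 465.7 -107.9   31.3]
 [ 484.7  -88.8   38.1]]
side 19 [475.68789483 150.72277657  39.27645683]
roller 103 [[ 4.322e+02 -3.000e-01  5.010e+01]
 [ 4.675e+02  3.350e+01  6.810e+01]]
pivot 41 [[ 467.2 -110.    30.1]
 [ 486.6  -90.8   38.5]]
```

View pics/g3.png

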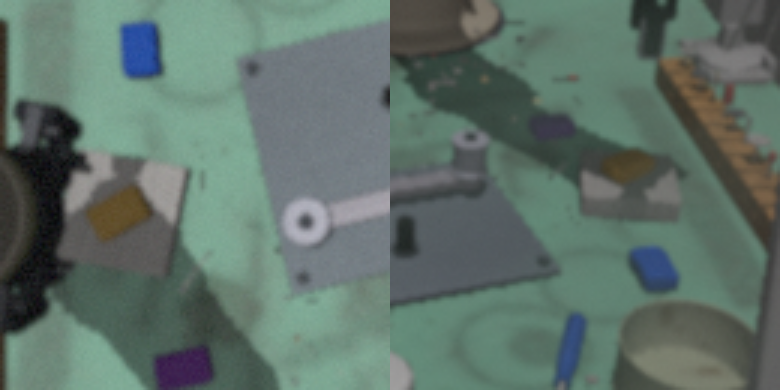

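Wax lies flat on the block at (119,212) in the left crop, about 2 mm from the block's centre. The roller is still at rest at (305,220).

drive_tool([
  [[-0.8, 0.12, 0, 0, 0, 0, -0.4], [-0.9, 0.12, 0, 0, 0, 0, -0.4], [-0.9, 0.12, 0, 0, 0, 0, -0.4], [-0.9, 0.12, 0, 0, 0, 0, -0.4], [-0.9, 0.13, 0, 0, 0, 0, -0.4]],
])

```text
clock: 8.6
ee_pos: [452.2, 33.5, 151.7]
eef_rot: [[0.178, 0.984, -0.0], [0.984, -0.178, -0.0], [-0.0, -0.0, -1.0]]
contact_force: [0.6, -0.0, -0.8]
finger_gap: 59.8
finger_force: 0.0
```

drive_tool([
  [[-0.57, 0, 0, 0, 0, 0, -0.4], [0, 0, 0.5, 0, 0, 0, -0.4], [0, 0, 0.8, 0, 0, 0, -0.4], [0, 0, 0.5, 0, 0, 0, -0.4], [0, 0, 0, 0, 0, 0, -0.4]],
])

```text
clock: 9.02
ee_pos: [448.3, 17.7, 95.7]
eef_rot: [[0.179, 0.984, -0.004], [0.984, -0.179, -0.0], [-0.001, -0.004, -1.0]]
contact_force: [-0.6, -0.8, -1.0]
finger_gap: 60.2
finger_force: 0.0
```

drive_tool([
  [[0, 0, 0.7, 0, 0, 0, -0.4], [0, 0, 0.7, 0, 0, 0, -0.4], [0, 0, 0.5, 0, 0, 0, -0.4], [0, 0, 0.05, 0, 0, 0, -0.4], [0, 0, 0, 0, 0, 0, -0.4]],
])

```text
clock: 9.43
ee_pos: [449.2, 18.1, 39.2]
eef_rot: [[0.18, 0.984, -0.002], [0.984, -0.18, -0.0], [-0.001, -0.001, -1.0]]
contact_force: [-0.6, -0.6, 0.7]
finger_gap: 60.2
finger_force: 0.0
```

drive_tool([
  [[0, 0, 0, 0, 0, 0, 0.5], [0, 0, 0, 0, 0, 0, 0.5], [0, 0, 0, 0, 0, 0, 0.5], [0, 0, 0, 0, 0, 0, 0.5]],
], newtons=30)

```text
clock: 9.77
ee_pos: [449.8, 18.0, 40.5]
eef_rot: [[0.181, 0.983, 0.002], [0.983, -0.181, 0.0], [0.001, 0.002, -1.0]]
contact_force: [-1.1, 1.2, 7.3]
finger_gap: 33.3
finger_force: 29.1
```

drive_tool([
  [[0.07, 0.19, 0, 0, 0, 0, 0.5], [0.07, 0.19, 0, 0, 0, 0, 0.5], [0.1, 0.39, 0, 0, 0, 0, 0.5], [0.06, 0.39, 0, 0, 0, 0, 0.5], [0, 0, 0, 0, 0, 0, 0.5]],
])

```text
clock: 10.18
ee_pos: [485.9, 20.6, 40.4]
eef_rot: [[0.181, 0.983, 0.0], [0.983, -0.181, 0.0], [0.0, 0.0, -1.0]]
contact_force: [-3.7, 2.1, 8.1]
finger_gap: 33.1
finger_force: 29.3
```

drive_tool([
  [[0.02, 0.4, 0, 0, 0, 0, 0.5], [-0.02, 0.4, 0, 0, 0, 0, 0.5], [0, 0, 0, 0, 0, 0, 0.5]],
])

```text
clock: 10.43
ee_pos: [510.4, 16.0, 40.5]
eef_rot: [[0.182, 0.983, 0.002], [0.983, -0.182, 0.0], [0.001, 0.002, -1.0]]
contact_force: [0.2, 0.6, 5.8]
finger_gap: 33.2
finger_force: 29.4
```

drive_tool([
  [[-0.06, 0.4, 0, 0, 0, 0, 0.5], [-0.1, 0.39, 0, 0, 0, 0, 0.5], [-0.13, 0.38, 0, 0, 0, 0, 0.5], [0, 0, 0, 0, 0, 0, 0.5], [0, 0, 0, 0, 0, 0, 0.5]],
])

```text
clock: 10.85
ee_pos: [541.6, 1.6, 40.5]
eef_rot: [[0.181, 0.983, 0.0], [0.983, -0.181, 0.001], [0.001, 0.0, -1.0]]
contact_force: [-3.5, 4.9, 7.9]
finger_gap: 32.9
finger_force: 29.6
```

```bash
python3 - <<'E'
from h import *
a,d=camera("top");b,e=camera("side"); 
f=lambda i,x,y:cv2.resize(i[y:y+130,x:x+130],None,fx=3,fy=3)
cv2.imwrite("pics/g4.png",np.hstack([f(a,180,130),f(b,200,130)])); s=observe()
v=s['ee_pos'][:2]-[475.5,-99]; print(s['ee_pos'],s['finger_gap'],s['contact_force'],"r",np.hypot(*v),"theta",np.radians(102.8)-np.arctan2(v[1],v[0]))
E
```

```text
[541.10997268   1.98587784  40.50843375] 33.559164031123096 [-3.57061418  3.84276863  6.45479627] r 120.42763818293922 theta 0.799562594845851
```

View pics/g4.png

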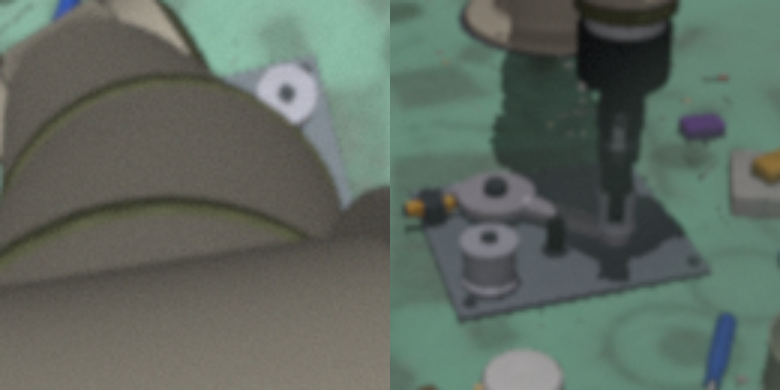

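The arm (bar end near (615,235) in the right crop) is held at about 0.80 rad and stays clear of the stop. The measured force of about 5 to 6 N agrees with the spring, and the wax is on the block.

```bash
python3 -c "
from h import *
print(close_job())"
```

```text
the job is handed in; nothing more can be done
None
```

I set the beeswax flat on the bench block and let go of it, then pushed the tensioner to about 0.80 rad, worked out from the gripper position. I handed the job in with the fingers still gripping the roller. The pawl's click was not seen directly; 0.80 rad is past its 0.60 rad point, and no verdict was returned.

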